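# Unlock the hob, fit its knob on the D-shaft and hold it pressed

### The arm

A 6-joint arm with a two-finger parallel gripper is mounted at the origin on the work surface. World frame = base frame: x ahead of the robot, y to its left, z up, the work surface at z = 0. Lengths are in m, angles in rad, forces in N, time in s.
With the tool pointing down it reaches from about 0.35 to 0.975 m from the base axis. Payload 4.9 kg.
Tool frame: the origin (TCP) lies midway between the tips of the shut fingers; the grasp point (between the pads) lies 19 mm behind it; z points along the fingers, y is the line along which they close (so a half turn about z gives the same grasp; the last joint's range is limited). The gripper opens to 85 mm and grips with 20 to 120 N. Pads are 22 mm wide; open, the fingers measure 114 mm over their backs; the gripper's body (76 mm by 85 mm) begins 54 mm behind the grasp point. The pads swing forward as they close: fully open they stand 13 mm farther back than shut.
Start: joints at [-1.23, 0.053, 1.613, -0, 1.476, -0.119], TCP at [0.277, -0.56, 0.231] pointing down, gripper open.
Joint ranges: [-3.01, 3.01], [-1.01, 2.22], [0.06, 2.58], [-1.02, 4.17], [0.09, 2.62], [-3.14, 3.14]. Speed limits (rad/s): [2.57, 2.57, 3.14, 3.14, 3.14, 3.14].

### API

Orientations are given as a unit quaternion [w, x, y, z].
In Python, from plant import manip gives the robot as it stands.
- The arm moves only by the tool move_arm, never from a script. Its argument "increments" is one flat list of numbers, 5 for each row, row after row: the shift along the tool's x, y, z in mm, then the turn about the tool's z in rad, then the opening, from 0 (shut) to 1 (fully open). In form: [tx, ty, tz, spin, jaw, tx, ty, tz, spin, jaw, ...]. A call has 1 to 8 rows; each row shifts and turns the commanded pose from where the row before left it, along the tool's axes as they then stand; what a row does not reach is not made up. A row lasts 1/12 s, in which the tool goes at most 41.7 mm and 7.16 degrees, less where a joint would pass 70% of its speed; a pose out of reach is approached as far as the arm can. A call with a gripper value outside its range is refused whole. The fingers move at their own pace and stop on an object; the grip force is fixed at half the most. Time passes only in rows, so rows that do not move let the fingers close. It gives the time, the measured TCP pose, the force, the opening and the grip force at its end, in the units of the state.
- manip.state(): the state, without advancing time (a new reading comes with each control period).
- manip.grab_frame(name): name is "scene" or "top" or "wrist"; returns a dict with "image" (480x640x3 uint8, blue, green, red), "fov_y" (degrees; the focal length in pixels is half the picture's height over the tangent of half this angle, whatever the lens; pixels are square), "cx", "cy" (the principal point, pixels), "eye" and "rotation" of the camera in the world; the wrist camera has in their place "T_tool_cam" (4x4, takes a point from camera to tool coordinates, whose origin is the TCP and whose axes are the flange's). Camera axes: x right, y down, z forward; pixel columns grow to the right and rows downward; lengths in m; the calibration is good to about 2 mm. A picture is of the moment at which its call begins: read the wrist's pose just before it. There is no depth.
- manip.job_done(): hands the job in; it is judged then, once.
The state is a dict: "time": time; "joint_pos": joint angles; "joint_vel": joint speeds; "joint_efforts": joint torques, N m; "tool_pos": TCP position; "tool_rot": TCP orientation; "contact_force": force on the tool from outside, world axes, zero at the start; "ft_torque": the same for the moment, N m; "gripper_width": opening from 0.0 (shut) to 1.0 (fully open); "grasp_force": force on a finger pad.
Only numpy, scipy, OpenCV 4.12 (cv2) and the standard library are available. Lean on these libraries where they do the work, as an engineer would, in place of code of your own. Each camera call takes 0.05 s, during which the arm holds its last target. There are 200 camera calls.

### The job

In this care-home kitchen the hob is kept locked with its knob taken off: pull the red lock cap on the hob fully up, then take the black knob from the drying tray, turn it so that its D-shaped bore matches the flat on the hob's metal stem, and push it fully home on the stem. Push on until the stem is pressed right down on its spring and finish like that, the gripper still on the knob and holding it pressed down: do not let go. Leave the two mugs and the jar where they are.

Things in the scene. Friction and masses are not known exactly. Their poses are not given: they have to be found in the camera images.
- knob: Black cooker knob, upright, 70 g, 42 mm high. Skirt 48 mm in diameter, 20 mm high; above it a grip bar 46 mm (x) by 15 mm (y), from 20 to 42 mm up. White pointer line on the bar's +x half. Origin: centre of underside; z up.
- knob_bore (a point): Centre of the bore's mouth in the knob's underside (same frame as the knob). D-shaped blind bore, 16 mm deep, 15.6 mm in diameter, cut to a half-round D: its flat, 1.8 mm from the axis, is on the pointer's side (+x). 0.8 mm play on the stem all round: slips on freely only with x within about 10 degrees of the stem's x, else jams or needs forcing.
- knob_pointer (a point): Outer top end of the white pointer line: 23 mm along the knob's +x, 42 mm above its underside.
- stem_tip (a point): Centre of the top of the hob's upright steel stem, a half-round D-shaft 14 mm in diameter, flat 1 mm from the axis; x points to the flat, z up. White mark on the black collar at its foot (44 mm in diameter, 1.5 mm thick) is on the same side. At rest 28 mm above the panel; last 3 mm taper. Knob fully on: the tip touches the bore's end. Turns only stiffly (0.25 Nm). Moves with the stem.
- stem (a joint): How far the stem is pressed down, m: 0 at rest, 0.008 fully down. A spring pushes it back up: 3 N to start, about 8 N at the bottom. With the stem fully down the seated knob's underside is 4 mm above the panel.
- lock_cap (a joint): How far the red lock cap is pulled up, m: about 0 locked, 0.014 fully up. Held by stiff friction (about 5 N, plus drag if moved fast); stays where it is left.
- lock_cap_top (a point): Centre of the top of the red round lock cap on the hob panel: 26 mm in diameter; when down its top is 24 mm and its lower rim 3 mm above the panel; it slides straight up, and this point moves with it. It is 122 mm from the stem.
- hob: White single-burner table hob, 280 mm (x) by 320 mm (y), its flat steel top panel 80 mm above the counter; fixed. Origin: centre of its underside. Stem at (-98, -60) mm and lock cap at (-98, +62) mm in its frame, on the bare strip nearest the robot; behind them the burner with pan supports 34 mm above the panel.
- tray: Cream drying tray, 240 mm (x) by 270 mm (y), rim 16 mm high, floor 5 mm thick, fixed. Origin: centre of its underside.
- mug: Cream mug standing in the tray, 72 mm in diameter, 78 mm high, handle to its +y. Origin: centre of its underside. Leave alone.
- cup: White mug on the counter, 76 mm in diameter, 70 mm high, handle to its +y. Origin: centre of its underside. Leave alone.
- jar: Closed amber jar with orange lid on the counter, 56 mm in diameter, 90 mm high. Origin: centre of its underside. Leave alone.
Things that resemble listed ones, but are neither listed nor needed, are in the scene too. Of the things like the knob, leave any that is green; of the rest the larger one is meant.

How it is judged:
On the way, in this order (a step that is already met when the one before it is completed fails the run):
1. the red lock cap is pulled up while the knob is still in the tray (value of joint lock_cap above 0.011 m and distance of knob from where it was at the start of the episode below 0.04 m), for 0.2 s.
2. the knob is lifted out of the tray (z of knob in the frame of tray above 0.03 m), for 0.2 s.
3. the knob is on the stem, pointer to the flat, fully home (z of knob in the frame of stem_tip below -0.0135 m and horizontal distance between knob and stem_tip below 0.003 m and x of knob_pointer in the frame of stem_tip above 0.01 m and angle between the x axis of knob and the x axis of stem_tip, either way round below 0.3 rad and angle between knob's own z axis and vertical below 0.15 rad), for 0.1 s.
At the end, for the whole second after the job is handed in: The knob is home on the stem (bore end within 2.5 mm of the tip, within 3 mm of its axis, pointer towards the flat within 0.3 rad, level within 0.15 rad), the stem is held at least 6 of its 8 mm down with the fingers still on the knob, and the lock cap is up at least 11 of its 14 mm (all of step 3 and value of joint stem above 0.006 m and value of joint lock_cap above 0.011 m and contact force between the fingers and knob above 2 N); the arm keeps its last pose, push and grip.
It fails at once if the mug was pushed aside or tipped (distance of mug from where it was at the start of the episode above 0.04 m or angle between mug's own z axis and vertical above 0.4 rad).
It fails at once if the cup was pushed aside or tipped (distance of cup from where it was at the start of the episode above 0.04 m or angle between cup's own z axis and vertical above 0.4 rad).
It fails at once if the jar was pushed aside or tipped (distance of jar from where it was at the start of the episode above 0.04 m or angle between jar's own z axis and vertical above 0.4 rad).
It also fails if it takes over 54 s, if anything falls off the work surface, if the arm or the gripper's body presses on something with over 40 N, if the wrist force passes 120 N, or if a joint passes its speed limit or range.

## Working session

There is one attempt and no reset: what is moved stays moved. The work goes in short steps, Python scripts to look and compute and a tool call to move; the robot and the scene stay as the last step left them, time stands still between calls to the robot, and variables do not carry over. Pictures are saved under pics/ and viewed, at most 10 in all, crops included, and the job is handed in when it is done.

Besides the shell and the picture viewer there is one more tool, called after ">>>" by a JSON object that holds its "op" and its "data", one argument or row to a line. move_arm: Moves the arm, as the interface text tells. Its arguments: {"type":"object","properties":{"increments":{"type":"array"}},"required":["increments"]}

```bash
mkdir -p pics; ls; cat > h.py <<'E'
import numpy as np,cv2
from plant import manip
def grab(n,fn=None):
    s=manip.state(); f=manip.grab_frame(n)
    if fn: cv2.imwrite('pics/'+fn,f['image'])
    return s,f
def R(q):
    w,x,y,z=q
    from scipy.spatial.transform import Rotation
    return Rotation.from_quat([x,y,z,w]).as_matrix()
def cam(s,f):
    if 'eye' in f: return np.array(f['eye']),np.array(f['rotation'])
    T=np.array(f['T_tool_cam']);Rt=R(s['tool_rot'])
    return Rt@T[:3,3]+np.array(s['tool_pos']),Rt@T[:3,:3]
def foc(f): return 240/np.tan(np.radians(f['fov_y'])/2)
def px2z(e,r,F,cx,cy,u,v,z):
    d=r@np.array([(u-cx)/F,(v-cy)/F,1]); return e+d*(z-e[2])/d[2]
def proj(e,r,F,cx,cy,p):
    c=r.T@(np.array(p)-e); return c[0]/c[2]*F+cx,c[1]/c[2]*F+cy
E
python3 - <<'E'
from h import *
for n in ('scene','top','wrist'):
    s,f=grab(n,n+'0.png'); e,r=cam(s,f); print(n,f['fov_y'],f['cx'],f['cy'],e,r.round(3).tolist())
    np.savez('pics/'+n+'0.npz',e=e,r=r,F=foc(f),cx=f['cx'],cy=f['cy'])
print(s)
E
```

```text
pics
scene 50.20036926226609 314.1713408289873 242.6501355189764 [ 0.90939347 -0.88553381  0.92300169] [-0.391, 0.879, 0.25, -0.107]
top 42.591279239626154 315.2490246271599 242.9038240189484 [ 0.37649346 -0.08072688  1.4604579 ] [-0.02, 0.717, -0.696, 0.029]
wrist 61.86357085531835 317.25826232356667 237.48176977804397 [ 0.34772001 -0.52503405  0.37195628] [[0.444, -0.853, -0.273], [-0.896, -0.424, -0.133], [-0.002, 0.303, -0.953]]
{'time': 0.1, 'joint_pos': array([-1.22999102e+00,  5.33340652e-02,  1.61418187e+00, -1.67574190e-05,
        1.47600422e+00, -1.19001108e-01]), 'joint_vel': array([-0.0010411 , -0.00090499, -0.00199149, -0.00080363, -0.00223906,
       -0.00065566]), 'joint_efforts': array([-6.07759739e-04, -3.94906282e+01, -3.71363032e+01, -9.08789434e-05,
        3.91087029e-03,  4.40383431e-06]), 'tool_pos': array([ 0.27716069, -0.55954169,  0.23014412]), 'tool_rot': array([-9.56905293e-04,  9.73687822e-01,  2.27883952e-01, -1.14951914e-04]), 'contact_force': array([ 0.05094922, -0.57262518,  0.29620447]), 'ft_torque': array([ 0.00395161, -0.04799603,  0.01391609]), 'grasp_force': 0.0, 'gripper_width': 0.9982619861724664}
```

View pics/top0.png

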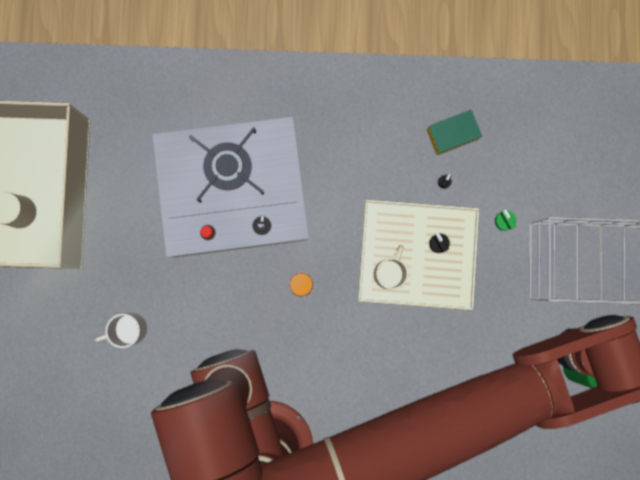

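View pics/scene0.png

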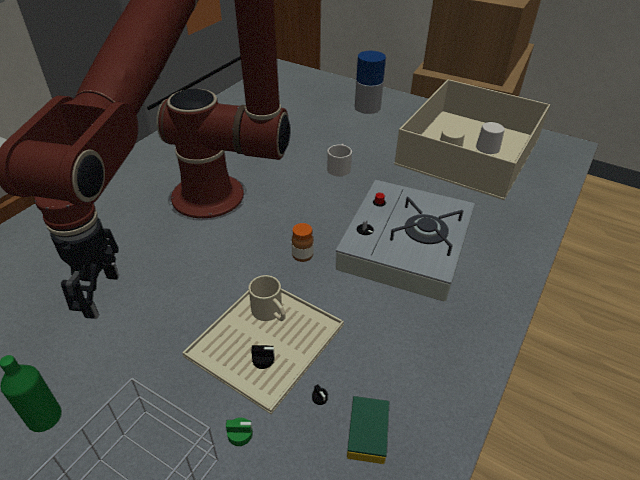

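Candidates for the knob in the top view: black in the tray (439,243), a small black one on the counter (445,181) and a green one (506,220). I choose the large black one in the tray. The top view also shows the red cap at (207,232) and the stem with its collar at (262,225).

```bash
sed -i "s/if 'eye' in f: return np.array(f\['eye'\]),np.array(f\['rotation'\])/if 'eye' in f: return np.array(f['eye']),R(f['rotation'])/" h.py
python3 - <<'E'
from h import *
s,f=grab('top'); e,r=cam(s,f);F=foc(f);im=f['image']
P=lambda u,v,z: px2z(e,r,F,f['cx'],f['cy'],u,v,z)
for n,u,v,z in [('cap',207,232,.104),('collar',262,225,.0815),('knob',439,243,.03),('hobBL',166,255,.08),('hobBR',307,239,.08),('hobTL',153,134,.08),('hobTR',294,118,.08),('jar',301,285,.09),('mug',390,274,.078),('cup',124,331,.07)]:
    print(n,P(u,v,z).round(4))
cr=lambda u,v: cv2.resize(im[v-22:v+23,u-22:u+23],(400,400),interpolation=cv2.INTER_CUBIC)
cv2.imwrite('pics/c1.png',np.hstack([cr(439,243),cr(262,225)]))
E
```

```text
cap [0.4872 0.1424 0.104 ]
collar [0.5085 0.0236 0.0815]
knob [ 0.484  -0.3868  0.03  ]
hobBL [0.4347 0.2357 0.08  ]
hobBR [ 0.4802 -0.0784  0.08  ]
hobTL [0.7082 0.2777 0.08  ]
hobTR [ 0.7556 -0.0405  0.08  ]
jar [ 0.3767 -0.0683  0.09  ]
mug [ 0.4072 -0.2672  0.078 ]
cup [0.2627 0.3236 0.07  ]
```

View pics/c1.png

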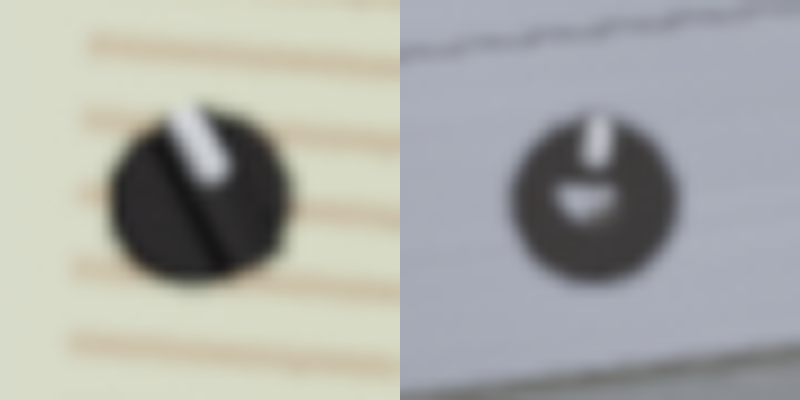

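The left half of the crop shows the large knob in the tray, its white pointer running from (213,178) to (183,108). The right half shows the stem's collar, centre (597,197), with its white mark above at (599,115). The knob is the right one, and the cap-to-stem distance measures 0.121 m against the stated 0.122. I move over the cap now.

>>> {"op": "move_arm", "data": {
  "increments": [28,-30,0,0,1,28,-30,0,0,1,28,-30,0,0,1,28,-30,0,0,1,28,-30,0,0,1,28,-30,0,0,1,28,-30,0,0,1,28,-30,0,0,1]
}}

```text
time: 0.87
tool_pos: [0.3716, -0.2437, 0.2311]
tool_rot: [0.0, 0.974, 0.228, 0.0]
contact_force: [0.2, -0.0, -0.5]
gripper_width: 1.003
grasp_force: 0.0
```

>>> {"op": "move_arm", "data": {
  "increments": [28,-30,0,0,1,28,-30,0,0,1,28,-30,0,0,1,28,-30,0,0,1,28,-30,0,0,1,28,-30,0,0,1,28,-30,0,0,1,28,-30,0,0,1]
}}

```text
time: 1.53
tool_pos: [0.4658, 0.0711, 0.2314]
tool_rot: [0.0, 0.974, 0.228, 0.0]
contact_force: [0.6, -0.1, 0.4]
gripper_width: 1.002
grasp_force: 0.0
```

>>> {"op": "move_arm", "data": {
  "increments": [26,-28,10,0,0.8,26,-28,10,0,0.8,0,0,0,0.1,0.8,0,0,0,0.1,0.8,0,0,0,0.11,0.8,0,0,0,0,0.8]
}}

```text
time: 2.03
tool_pos: [0.4873, 0.1425, 0.2109]
tool_rot: [0.0, 0.997, 0.074, -0.0]
contact_force: [0.4, 0.5, -0.4]
gripper_width: 0.799
grasp_force: 0.0
```

```bash
python3 - <<'E'
from h import *
s,f=grab('wrist','w1.png'); e,r=cam(s,f); np.savez('pics/w1.npz',e=e,r=r,F=foc(f),cx=f['cx'],cy=f['cy'])
print(s['time'],s['tool_pos'],s['tool_rot'])
for p in ([.4872,.1424,.104],[.5085,.0236,.0815]): print(proj(e,r,foc(f),f['cx'],f['cy'],p))
E
```

```text
2.0333 [0.487306   0.14254479 0.21087104] [ 4.91426116e-05  9.97226365e-01  7.44270975e-02 -4.25491424e-04]
(np.float64(317.60630654631865), np.float64(236.55210139607613))
(np.float64(489.4370065278204), np.float64(222.2989352658923))
```

View pics/w1.png

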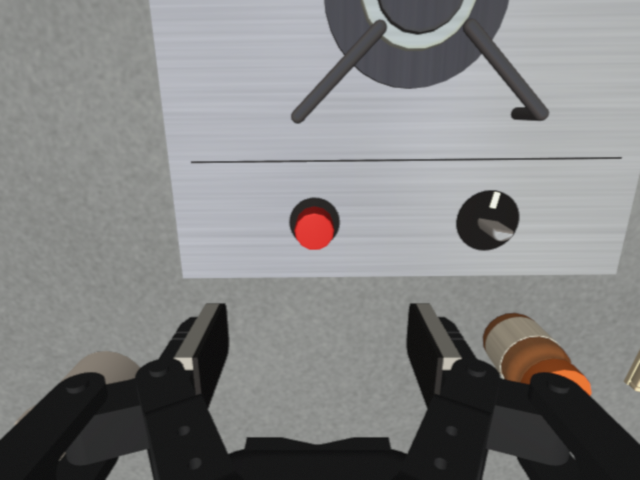

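The wrist view shows the cap top at (314,231), the collar at (488,220) and the mark at (495,199), all within about 6 px of prediction. Next I refine these with blob centroids.

```bash
cat >> h.py <<'E'
def blob(m,u,v,rad):
    k=np.zeros(m.shape[:2],np.uint8); cv2.circle(k,(int(u),int(v)),rad,1,-1); m=(m&(k>0)).astype(np.uint8)
    n,l,st,c=cv2.connectedComponentsWithStats(m); i=1+np.argmax(st[1:,4]); return l==i,c[i],st[i]
E
python3 - <<'E'
from h import *
def go(im,e,r,F,cx,cy,cap,col,rad):
    P=lambda u,z: px2z(e,r,F,cx,cy,*u,z)
    i=im.astype(int); red=(i[...,2]>170)&(i[...,1]<60)
    c=blob(red,*cap,rad)[1]; C=P(c,.104)
    m,_,_=blob(im.max(2)<110 if rad<25 else i.max(2)<75,*col,rad)
    h=cv2.convexHull(np.argwhere(m)[:,::-1].astype(np.int32)); (el,ax,an)=cv2.fitEllipse(h.astype(np.float32)); O=P(el,.0815)
    print('cap',c,C,'collar',el,ax,O,'dist',np.hypot(*(C-O)[:2]),'yaw',np.arctan2(-(C-O)[0],(C-O)[1]))
    return O,P
d=np.load('pics/w1.npz');O,P=go(cv2.imread('pics/w1.png'),d['e'],d['r'],d['F'],d['cx'],d['cy'],(314,231),(488,220),42)
im=cv2.imread('pics/w1.png'); m,c,st=blob(im.min(2)>215,494,200,14); M=P(c,.0815); print('mark',c,st,M,'yaw',np.arctan2(*(M-O)[1::-1]))
pts=np.argwhere(m)[:,::-1]; W=np.array([P(p,.0815)[:2] for p in pts]);vt=np.linalg.svd(W-W.mean(0))[2][0];print('markaxis',np.arctan2(vt[1],vt[0]))
d=np.load('pics/top0.npz');go(cv2.imread('pics/top0.png'),d['e'],d['r'] if d['r'].shape==(3,3) else R(d['r']),d['F'],d['cx'],d['cy'],(207,232),(262,225),14)
E
```

```text
cap [315.34255599 233.81291173] [0.4888271  0.14413299 0.104     ] collar (487.18511962890625, 219.78868103027344) (56.17659378051758, 63.92825698852539) [0.51003347 0.02566786 0.0815    ] dist 0.12034823265067783 yaw 0.17713329992644036
mark [494.53225806 199.62903226] [491 193   8  14  62] [0.52474526 0.02463951 0.0815    ] yaw -0.06978671217022137
markaxis 3.1041356081284466
cap [207.18518519 233.18518519] [0.48455662 0.14191884 0.104     ] collar (261.3855285644531, 225.15158081054688) (17.68810272216797, 17.921302795410156) [0.50815669 0.02492534 0.0815    ] dist 0.1193500856185815 yaw 0.19905006008092455
```

>>> {"op": "move_arm", "data": {
  "increments": [1,-1,38,0,0.8,0,0,38,0,0.8,0,0,30,0,0.8,0,0,15,0,0.8,0,0,5,0,0.8,0,0,0,0,0,0,0,0,0,0,0,0,0,0,0]
}}

```text
time: 2.75
tool_pos: [0.49, 0.1434, 0.0875]
tool_rot: [-0.0, 0.997, 0.075, 0.002]
contact_force: [0.4, 0.5, 0.3]
gripper_width: 0.384
grasp_force: 0.0
```

>>> {"op": "move_arm", "data": {
  "increments": [0,0,0,0,0,0,0,0,0,0,0,0,0,0,0,0,0,0,0,0]
}}

```text
time: 3.08
tool_pos: [0.4897, 0.1451, 0.0878]
tool_rot: [-0.002, 0.997, 0.075, 0.002]
contact_force: [-1.1, 5.6, 1.6]
gripper_width: 0.276
grasp_force: 58.7
```

>>> {"op": "move_arm", "data": {
  "increments": [0,0,-2.5,0,0,0,0,-2.5,0,0,0,0,-2.5,0,0,0,0,-2.5,0,0,0,0,-2.5,0,0,0,0,-2,0,0,0,0,-1,0,0,0,0,0,0,0]
}}

```text
time: 3.75
tool_pos: [0.4896, 0.145, 0.1016]
tool_rot: [-0.002, 0.997, 0.075, 0.002]
contact_force: [4.3, 6.8, -6.9]
gripper_width: 0.273
grasp_force: 59.7
```

>>> {"op": "move_arm", "data": {
  "increments": [0,0,-1,0,0,0,0,-1,0,0,0,0,0,0,0]
}}

```text
time: 4.0
tool_pos: [0.4896, 0.145, 0.1018]
tool_rot: [-0.002, 0.997, 0.075, 0.003]
contact_force: [10.4, 8.1, -17.3]
gripper_width: 0.274
grasp_force: 60.1
```

The cap is at its stop: the force rose to 17 N with no more travel. I release it and look closely at the stem.

>>> {"op": "move_arm", "data": {
  "increments": [0,0,2,0,0.8,0,0,0,0,0.8,0,0,0,0,0.8,0,0,0,0,0.8,0,0,-25,0,0.8,0,0,-40,0,0.8,0,0,-15,0,0.8,0,0,0,0,0.8]
}}

```text
time: 4.67
tool_pos: [0.4919, 0.1436, 0.1876]
tool_rot: [-0.0, 0.997, 0.075, 0.006]
contact_force: [0.7, 0.3, -0.1]
gripper_width: 0.8
grasp_force: 0.0
```

>>> {"op": "move_arm", "data": {
  "increments": [0,40,0,0,0.8,0,40,0,0,0.8,0,40,0,0,0.8,0,0,-2,0,0.8,0,0,0,0,0.8]
}}

```text
time: 5.08
tool_pos: [0.5064, 0.0229, 0.1828]
tool_rot: [-0.0, 0.997, 0.073, -0.0]
contact_force: [0.6, -0.0, 0.6]
gripper_width: 0.802
grasp_force: 0.0
```

```bash
python3 - <<'E'
from h import *
s,f=grab('wrist','w2.png'); e,r=cam(s,f); np.savez('pics/w2.npz',e=e,r=r,F=foc(f),cx=f['cx'],cy=f['cy'])
print(s['time'],s['tool_pos'],s['tool_rot'],s['contact_force'])
E
```

```text
5.0833 [0.50640697 0.02288713 0.18280892] [-9.09390407e-05  9.97345113e-01  7.28197521e-02 -7.85450703e-06] [ 0.62273476 -0.00682367  0.58337842]
```

View pics/w2.png

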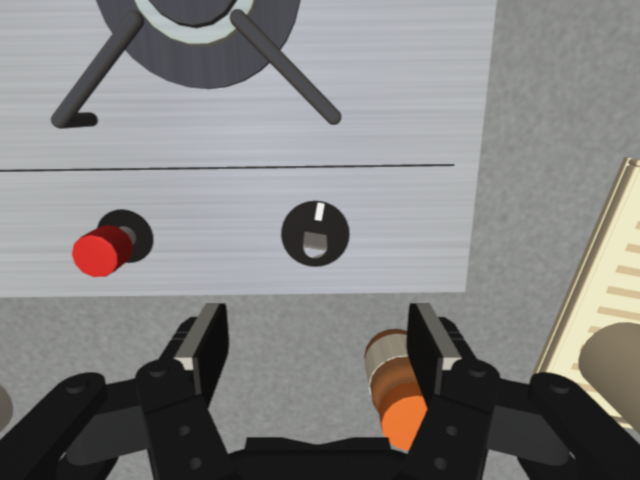

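The cap is up at (102,251). The collar is at (315,234), its mark at (320,211), and the stem's bright top face at (315,246) with the flat towards the mark.

```bash
cat > stem.py <<'E'
from h import *
import sys
n=sys.argv[1];u,v,mu,mv=map(float,sys.argv[2:6])
d=np.load(f'pics/{n}.npz');im=cv2.imread(f'pics/{n}.png');e,r,F,cx,cy=(d[k] for k in('e','r','F','cx','cy'))
P=lambda p,z: px2z(e,r,F,cx,cy,*p,z)
m,_,_=blob(im.max(2)<100,u,v,46)
h=cv2.convexHull(np.argwhere(m)[:,::-1].astype(np.int32))[:,0]
W=np.array([P(p,.0815)[:2] for p in h]);(o,rad)=cv2.minEnclosingCircle((W*1e3).astype(np.float32));
A=np.c_[2*W,np.ones(len(W))];x=np.linalg.lstsq(A,(W**2).sum(1),rcond=None)[0];O=x[:2]
print('collar',O,'r',np.sqrt(x[2]+O@O),'mincirc',o,rad)
m,c,st=blob(im.min(2)>200,mu,mv,14)
M=P(c,.0815)[:2]-O;Q=np.array([P(p,.0815)[:2] for p in np.argwhere(m)[:,::-1]]);vt=np.linalg.svd(Q-Q.mean(0))[2][0]
print('mark',c,st,M,'yaw',np.arctan2(M[1],M[0]),'axis',np.arctan(vt[1]/vt[0]))
a=np.arctan2(M[1],M[0])
t=[(np.r_[O,.108]+.007*np.r_[np.cos(a+b),np.sin(a+b),0]) for b in (1.43,np.pi,-1.43)]
print('expected D corners/back px',[np.round(proj(e,r,F,cx,cy,p),1).tolist() for p in t])
b=np.uint8(im)[int(v)-40:int(v)+40,int(u)-40:int(u)+40];cv2.imwrite(f'pics/{n}c.png',cv2.resize(b,(560,560),interpolation=cv2.INTER_CUBIC)); print('crop origin',int(u)-40,int(v)-40)
E
python3 stem.py w2 315 234 320 211
```

```text
collar [0.50948643 0.02499589] r 0.02154722755764666 mincirc (509.479736328125, 25.03738784790039) 21.679771423339844
mark [319.22916667 211.13541667] [316 203   8  17  96] [ 0.01524201 -0.00052931] yaw -0.03471331070912346 axis -0.02435232365647017
expected D corners/back px [[302.9, 244.1], [312.4, 259.1], [326.8, 248.3]]
crop origin 275 194
```

View pics/w2c.png

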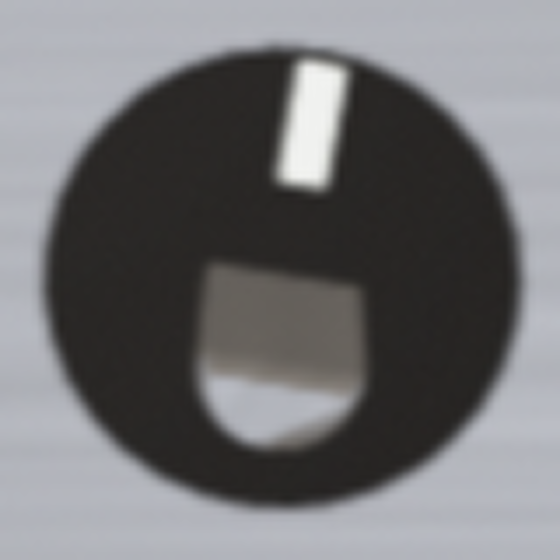

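Collar radius fits at 21.6 mm (true 22). Stem at (0.5095, 0.025), yaw about -0.03. Moving over the knob now.

>>> {"op": "move_arm", "data": {
  "increments": [-8,40,0,0,0.6,-8,40,0,0,0.6,-8,40,0,0,0.6,-8,40,0,0,0.6,-8,40,0,0,0.6,-8,40,0,0,0.6,-8,40,0,0,0.6,-8,40,0,0,0.6]
}}

```text
time: 5.8
tool_pos: [0.491, -0.3016, 0.1825]
tool_rot: [-0.0, 0.997, 0.076, 0.0]
contact_force: [1.7, -0.3, 0.7]
gripper_width: 0.601
grasp_force: 0.0
```

>>> {"op": "move_arm", "data": {
  "increments": [-8,40,0,0,0.6,-8,40,0,0,0.6,0,0,0,-0.1,0.6,0,0,20,-0.1,0.6,0,0,20,-0.1,0.6,0,0,0,0,0.6,0,0,0,0,0.6]
}}

```text
time: 6.38
tool_pos: [0.4868, -0.3808, 0.141]
tool_rot: [-0.002, 0.975, 0.223, -0.001]
contact_force: [-0.5, -1.1, -0.1]
gripper_width: 0.601
grasp_force: 0.0
```

```bash
python3 - <<'E'
from h import *
s,f=grab('wrist','w3.png'); e,r=cam(s,f); np.savez('pics/w3.npz',e=e,r=r,F=foc(f),cx=f['cx'],cy=f['cy'],tp=s['tool_pos'],tr=s['tool_rot'])
print(s['time'],s['tool_pos'],s['tool_rot'])
E
```

```text
6.3833 [ 0.48680194 -0.38075826  0.14097442] [-0.00175868  0.97489142  0.22267161 -0.00098591]
```

View pics/w3.png

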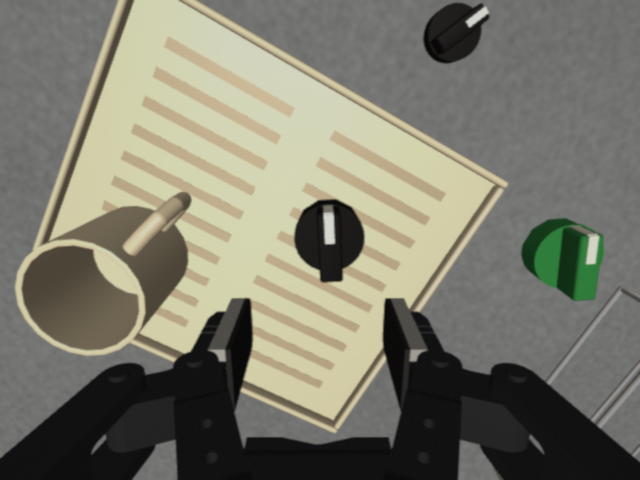

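The knob sits at (329,238). Its bar runs from (328,210) to (331,281) with the white line on the far half, nearly along tool x. Green knob (563,258) and small black knob (452,33) are clearly separate.

```bash
python3 - <<'E'
from h import *
d=np.load('pics/w3.npz');im=cv2.imread('pics/w3.png');e,r,F,cx,cy=(d[k] for k in('e','r','F','cx','cy'))
P=lambda p,z: px2z(e,r,F,cx,cy,*p,z)
m,c,st=blob(im.min(2)>190,329,228,22);print('line',c,st)
Q=np.array([P(p,.047)[:2] for p in np.argwhere(m)[:,::-1]]);vt=np.linalg.svd(Q-Q.mean(0))[2][0];a=np.arctan(vt[1]/vt[0])
ax=np.array([np.cos(a),np.sin(a)]);t=(Q-Q.mean(0))@ax;print('yaw',a,'len',t.max()-t.min());tip=Q.mean(0)+ax*t.max();print('centre from tip',tip-.023*ax)
m,c,st=blob(im.max(2)<80,329,240,46);h=cv2.convexHull(np.argwhere(m)[:,::-1].astype(np.int32))[:,0];print(st)
h=h[h[:,1]<262]
W=np.array([P(p,.025)[:2] for p in h]);A=np.c_[2*W,np.ones(len(W))];x=np.linalg.lstsq(A,(W**2).sum(1),rcond=None)[0];O=x[:2];print('skirt',O,np.sqrt(x[2]+O@O))
C=P((330,275),.047)[:2];print('bar rear',(C-tip)@ax, 'mid',(C+tip)/2)
y=R(d['tr']);ty=np.arctan2(y[1,0],y[0,0]);print('tool yaw',ty)
for n,p in(('tip',tip-.023*ax),('skirt',O)): print(n,y.T@(np.r_[p,.03]-d['tp'])*1e3)
print(proj(e,r,F,cx,cy,np.r_[O-.023*ax,.047]),proj(e,r,F,cx,cy,np.r_[O+.023*ax,.047]))
E
```

```text
line [328.6123348  228.32599119] [324 214  10  29 227]
yaw 0.5033668201940562 len 0.01813196143014322
centre from tip [ 0.48593834 -0.38949791]
[ 295  200   69   82 3630]
skirt [ 0.48802243 -0.38837161] 0.023705623095214023
bar rear -0.040158701832426785 mid [ 0.48837238 -0.38786326]
tool yaw 0.4491111939094959
tip [ -4.44599869   7.92724505 110.9497264 ]
skirt [ -2.07957927   7.81746323 110.94745545]
(np.float64(331.07416191124435), np.float64(279.9700028295782)) (np.float64(327.7821854319576), np.float64(210.05085864388488))
```

>>> {"op": "move_arm", "data": {
  "increments": [-2,7.8,0,0,0.6,0,0,0,-0.054,0.6,0,0,38,0,0.6,0,0,38,0,0.6,0,0,25,0,0.6,0,0,9,0,0.6,0,0,2,0,0.6,0,0,0,0,0.6]
}}

```text
time: 7.1
tool_pos: [0.4894, -0.3915, 0.0321]
tool_rot: [0.001, 0.968, 0.249, 0.0]
contact_force: [0.8, 0.2, -0.1]
gripper_width: 0.603
grasp_force: 0.0
```

>>> {"op": "move_arm", "data": {
  "increments": [0,0,0,0,0,0,0,0,0,0,0,0,0,0,0,0,0,0,0,0,0,0,0,0,0,0,0,0,0,0,0,0,0,0,0]
}}

```text
time: 7.68
tool_pos: [0.4894, -0.3916, 0.0328]
tool_rot: [0.001, 0.968, 0.249, 0.001]
contact_force: [-0.5, 0.9, 7.5]
gripper_width: 0.156
grasp_force: 61.2
```

>>> {"op": "move_arm", "data": {
  "increments": [0,0,-5,0,0,0,0,-15,0,0,0,0,-30,0,0,0,0,-40,0,0,0,0,-40,0,0,0,0,-20,0,0,0,0,0,0,0]
}}

```text
time: 8.27
tool_pos: [0.4912, -0.3934, 0.1899]
tool_rot: [0.006, 0.968, 0.249, 0.003]
contact_force: [0.6, -0.9, 0.9]
gripper_width: 0.158
grasp_force: 60.4
```

>>> {"op": "move_arm", "data": {
  "increments": [10,-16,0,0,0,20,-32,0,0,0,20,-32,0,0,0,20,-32,0,0,0,20,-32,0,0,0,20,-32,0,0,0,20,-32,0,0,0,20,-32,0,0,0]
}}

```text
time: 8.93
tool_pos: [0.503, -0.1062, 0.18]
tool_rot: [-0.0, 0.968, 0.249, -0.001]
contact_force: [0.9, -0.2, -0.9]
gripper_width: 0.156
grasp_force: 60.4
```

>>> {"op": "move_arm", "data": {
  "increments": [20,-32,0,0,0,20,-32,0,0,0,19,-32,0,0,0,10,-17,0,0,0,0,0,0,0,0,0,0,0,0,0]
}}

```text
time: 9.43
tool_pos: [0.5091, 0.025, 0.1801]
tool_rot: [-0.0, 0.968, 0.25, -0.001]
contact_force: [-0.8, -0.0, -0.9]
gripper_width: 0.161
grasp_force: 60.4
```

>>> {"op": "move_arm", "data": {
  "increments": [0,0,0,0.11,0,0,0,0,0.11,0,0,0,0,0.11,0,0,0,0,0.11,0,0,0,0,0.09,0,0,0,0,0,0,0,0,0,0,0,0,0,0,0,0]
}}

```text
time: 10.1
tool_pos: [0.5097, 0.0234, 0.1806]
tool_rot: [0.0, 1.0, -0.013, -0.0]
contact_force: [-0.3, -0.1, -0.5]
gripper_width: 0.156
grasp_force: 60.4
```

```bash
python3 - <<'E'
from h import *
s,f=grab('wrist','w4.png'); e,r=cam(s,f); np.savez('pics/w4.npz',e=e,r=r,F=foc(f),cx=f['cx'],cy=f['cy'],tp=s['tool_pos'],tr=s['tool_rot'])
y=R(s['tool_rot']);print(s['time'],s['tool_pos'],np.arctan2(y[1,0],y[0,0]),y[:,2],s['contact_force'])
print(y.T@(np.array([.5095,.025,0])-s['tool_pos'])*1e3)
E
```

```text
10.1 [0.50972984 0.02336384 0.18058389] -0.025506130302834447 [-4.43750056e-04 -1.25490345e-04 -9.99999894e-01] [-0.27413559 -0.08958867 -0.52075313]
[ -0.19196533  -1.65446152 180.5837708 ]
```

View pics/w4.png

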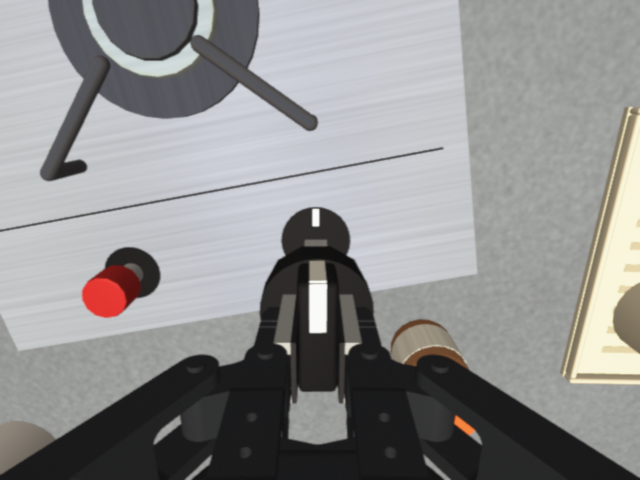

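Knob held level with its white line at (318,306), in line with the collar mark at (316,217) and the stem's flat at (316,243). The cap is still up at (110,294). Computing the remaining offset in the tool frame.

```bash
python3 - <<'E'
from h import *
d=np.load('pics/w4.npz');im=cv2.imread('pics/w4.png');e,r,F,cx,cy=(d[k] for k in('e','r','F','cx','cy'))
P=lambda p,z: px2z(e,r,F,cx,cy,*p,z)
Rt=R(d['tr']);tp=d['tp'];T=lambda p:(Rt.T@(p-tp)*1e3).round(2)
# collar: dark arc above row 245
m=(im.max(2)<90);pts=[]
for v in range(206,246):
    us=[u for u in range(270,362) if m[v,u]]
    if us: pts+= [(us[0],v),(us[-1],v)]
W=np.array([P(p,.0815)[:2] for p in pts]);
from scipy.optimize import least_squares
fit=least_squares(lambda o:np.hypot(*(W-o).T)-.0217,W.mean(0),loss='soft_l1',f_scale=.0005);O=fit.x
print('collar',O,np.abs(fit.fun).mean(),'tool',T(np.r_[O,.0815]))
m,c,st=blob(im.min(2)>200,315,217,14);M=P(c,.0815);print('mark',c,'yaw',np.arctan2(*(M[:2]-O)[::-1]),T(M))
zt=tp[2]+.014
m,c,st=blob(im.min(2)>215,318,306,30);Q=np.array([P(p,zt)[:2] for p in np.argwhere(m)[:,::-1]]);vt=np.linalg.svd(Q-Q.mean(0))[2][0];print('line',c,st,T(P(c,zt)),'yaw',np.arctan(vt[1]/vt[0]),'tip',T(P((c[0],st[1]),zt)))
# skirt
pts=[]
for v in range(262,330,2):
    us=[u for u in range(230,410) if im[v,u].max()<55]
    if us: pts+=[(us[0],v),(us[-1],v)]
zs=tp[2]-.008
W=np.array([P(p,zs)[:2] for p in pts]);fit=least_squares(lambda o:np.hypot(*(W-o).T)-.0238,tp[:2],loss='soft_l1',f_scale=.0005);print('skirt',T(np.r_[fit.x,zs]),np.abs(fit.fun).mean())
E
```

```text
collar [0.50879851 0.02485639] 0.00042880874031536823 tool [-0.93 -1.48 99.08]
mark [315.47524752 217.07920792] yaw -0.03332542361307001 [15.08 -1.36 99.08]
line [317.56233766 307.45194805] [310 284  17  48 770] [ 11.78  -0.09 -14.01] yaw -0.03158667891985471 tip [ 20.85  -0.1  -14.01]
skirt [-0.64 -0.63  8.  ] 0.0008622154837898991
```

>>> {"op": "move_arm", "data": {
  "increments": [-0.3,-1.5,0,0,0,0,0,20,0,0,0,0,15,0,0,0,0,5,0,0,0,0,0,0,0,0,0,0,0,0]
}}

```text
time: 10.65
tool_pos: [0.5097, 0.0257, 0.141]
tool_rot: [0.0, 1.0, -0.013, -0.0]
contact_force: [0.5, -0.1, -0.4]
gripper_width: 0.151
grasp_force: 60.4
```

>>> {"op": "move_arm", "data": {
  "increments": [0,0,2,0,0,0,0,2,0,0,0,0,2,0,0,0,0,2,0,0,0,0,0,0,0]
}}

```text
time: 11.07
tool_pos: [0.5101, 0.0256, 0.133]
tool_rot: [0.0, 1.0, -0.013, 0.001]
contact_force: [1.1, 0.2, 0.1]
gripper_width: 0.157
grasp_force: 60.5
```

>>> {"op": "move_arm", "data": {
  "increments": [0,0,1.5,0,0,0,0,1.5,0,0,0,0,1.5,0,0,0,0,0,0,0]
}}

```text
time: 11.4
tool_pos: [0.5103, 0.0252, 0.1285]
tool_rot: [0.001, 1.0, -0.013, 0.001]
contact_force: [2.3, -1.7, -0.1]
gripper_width: 0.153
grasp_force: 60.5
```

Sliding in, no axial force and only small side forces.

>>> {"op": "move_arm", "data": {
  "increments": [0.4,0.3,1.5,0,0,0,0,2,0,0,0,0,2,0,0,0,0,2,0,0,0,0,0,0,0]
}}

```text
time: 11.82
tool_pos: [0.5103, 0.025, 0.1207]
tool_rot: [0.0, 1.0, -0.013, 0.0]
contact_force: [2.5, -2.9, 1.7]
gripper_width: 0.157
grasp_force: 60.8
```

>>> {"op": "move_arm", "data": {
  "increments": [0,0,1.5,0,0,0,0,1.5,0,0,0,0,1.5,0,0,0,0,0,0,0]
}}

```text
time: 12.15
tool_pos: [0.5103, 0.0251, 0.1164]
tool_rot: [0.0, 1.0, -0.013, 0.0]
contact_force: [3.0, -4.8, 3.3]
gripper_width: 0.159
grasp_force: 60.9
```

>>> {"op": "move_arm", "data": {
  "increments": [0,0,1,0,0,0,0,1,0,0,0,0,1,0,0,0,0,0,0,0]
}}

```text
time: 12.48
tool_pos: [0.5104, 0.0251, 0.1136]
tool_rot: [0.0, 1.0, -0.013, 0.0]
contact_force: [2.8, -4.8, 4.3]
gripper_width: 0.151
grasp_force: 61.1
```

>>> {"op": "move_arm", "data": {
  "increments": [0,0,1,0,0,0,0,1,0,0,0,0,1,0,0,0,0,0,0,0]
}}

```text
time: 12.82
tool_pos: [0.5105, 0.0251, 0.1114]
tool_rot: [0.0, 1.0, -0.013, 0.0]
contact_force: [-0.0, -4.9, 7.4]
gripper_width: 0.156
grasp_force: 61.5
```

>>> {"op": "move_arm", "data": {
  "increments": [0,0,1,0,0,0,0,1,0,0,0,0,1,0,0,0,0,0,0,0]
}}

```text
time: 13.15
tool_pos: [0.5109, 0.0251, 0.111]
tool_rot: [0.0, 1.0, -0.013, 0.0]
contact_force: [-5.0, -4.2, 21.0]
gripper_width: 0.157
grasp_force: 63.2
```

```bash
python3 - <<'E'
from h import *
s,f=grab('scene'); e,r=cam(s,f);F=foc(f);a=f['image']
q=lambda p:np.round(proj(e,r,F,f['cx'],f['cy'],p),1)
c=np.array([.5098,.025,0]);print('skirt bottom near/top/panel centre',[ (q(c+[0,0,z])-[335,190])*6.5 for z in(.08,.084,.104,.126)])
s2,g=grab('wrist');b=g['image'][180:400,200:440]
A=cv2.resize(a[190:252,335:397],(403,403),interpolation=cv2.INTER_CUBIC);B=cv2.resize(b,(396,403))
cv2.imwrite('pics/v.png',np.hstack([A,B]));print(s2['tool_pos'],s2['contact_force'])
E
```

```text
skirt bottom near/top/panel centre [array([198.9, 253.5]), array([199.55, 245.7 ]), array([203.45, 206.05]), array([207.35, 161.85])]
[0.51087853 0.02507434 0.11102228] [-5.30655478 -4.1067056  21.27404619]
```

View pics/v.png

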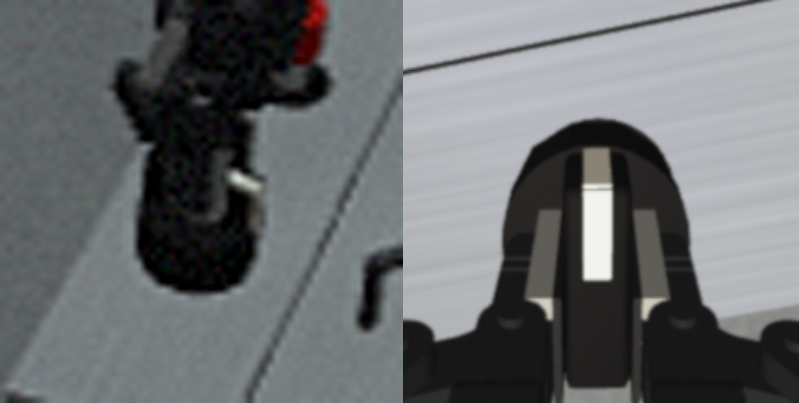

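The scene crop shows the skirt's lower edge at about row 292. That fits an underside about 4 mm above the panel, while a knob 8 mm higher would sit near row 275. In the wrist crop the pointer at (598,232) points along the stem's x. The press is solid at 21 N, so I hand in.

```bash
python3 -c "
from plant import manip
print(manip.job_done())"
```

```text
the job is handed in; nothing more can be done
None
```

I handed the job in with the red cap pulled up to its stop and the black knob on the stem, pointer to the flat. The gripper is still holding it pressed down at about 21 N; `job_done()` returned no verdict.

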